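# Book in a timber blank: tip it over the board edge and scan its label

## Robot

A 6-joint arm with a two-finger parallel gripper is mounted at the origin on the work surface. World frame = base frame: x ahead of the robot, y to its left, z up, the work surface at z = 0. Lengths are in m, angles in rad, forces in N, time in s.
With the tool pointing down it reaches from about 0.35 to 0.975 m from the base axis. Payload 7.1 kg.
Tool frame: the origin (TCP) lies midway between the tips of the shut fingers; the grasp point (between the pads) lies 19 mm behind it; z points along the fingers, x is the direction in which the jaws open and shut, and the axes are right-handed (so a half turn about z gives the same grasp; the last joint's range is limited). The gripper opens to 88 mm and grips with 3 to 60 N. Pads are 20 mm wide; open, the fingers measure 115 mm over their backs; the gripper's body (75 mm by 178 mm) begins 61 mm behind the grasp point.
Start: joints at [-1.195, 0.423, 1.63, -0, 1.089, -0.019], TCP at [0.24, -0.577, 0.223] pointing down, gripper open.
Joint ranges: [-3, 3], [-0.9, 2.11], [0.09, 2.58], [-1.31, 4.45], [0.11, 2.69], [-2.54, 2.54]. Speed limits (rad/s): [2.39, 2.39, 3.01, 3.14, 3.14, 3.14].

## Interface

Orientations are given as a unit quaternion [w, x, y, z].
In Python, from station import move_pose, movel, movej, command_gripper, wait, inverse_kinematics, read_camera, camera_info, MotionError, job_done, get_time, get_joint_pos, get_qvel, get_effort, get_tcp_pos, get_ee_rot, get_ft_force, get_ft_torque, get_grip_width gives the robot as it stands. Calls block until the motion is done:
- move_pose(position, orientation): joint-space move of the TCP to a pose.
- movel(position, frame=None, v=0.15, until_force=None): straight line of the TCP; frame=None keeps the orientation; v is the mean speed in m/s. With until_force (N) it stops when the force on the tool has changed by that much, and returns True; else False.
- movej(angles): joint-space move.
- command_gripper(opening): opening from 0.0 (shut) to 1.0 (fully open); the grip force is fixed at half the most; returns when the fingers have stopped.
- wait(seconds).
- inverse_kinematics(position, orientation): joint angles nearest the present ones, or None.
- read_camera(name): name is "scene" or "side" or "wrist"; returns the picture (420x560x3 uint8, red, green, blue); there is no depth.
- camera_info(name): a dict with "intrinsics" (3x3 intrinsics, pixels), "T" (4x4, takes a point from camera to world coordinates); the wrist camera has in their place "tool_from_camera" (4x4, takes a point from camera to tool coordinates, whose origin is the TCP and whose axes are the tool frame's). Camera axes: x right, y up, looking along -z (the intrinsics and any distortion apply to the point x, -y, -z); pixel columns grow to the right and rows downward; lengths in m; the calibration is good to about 2 mm. A picture is of the moment at which its call begins: read the wrist's pose just before it. camera_info takes no time and is no camera call.
A pose or a line that the arm cannot do raises MotionError and nothing moves.
- job_done(): hands the job in, once; it reports no verdict.
Readings, each from a call of its own:
- get_time(): time.
- get_joint_pos(): joint angles.
- get_qvel(): joint speeds.
- get_effort(): joint torques, N m.
- get_tcp_pos(): TCP position.
- get_ee_rot(): TCP orientation.
- get_ft_force(): force on the tool from outside, world axes, zero at the start.
- get_ft_torque(): the same for the moment, N m.
- get_grip_width(): opening from 0.0 (shut) to 1.0 (fully open).
Only numpy, scipy, OpenCV 4.12 (cv2) and the standard library are available. Lean on these libraries where they do the work, as an engineer would, in place of code of your own. Each camera call takes 0.05 s, during which the arm holds its last target. There are 200 camera calls.

## Task

The label of the tall timber block is on the end it stands on: push the block over the edge of the plywood board it stands against, so that it lies on its side on the board with the label facing back over the bench. Take the scanner from its rubber mat, aim it squarely at the middle of the label from about 10 cm away and hold it still for a second or two, without touching the block with it. Then lay the scanner gently back, right way up, on the middle of its mat, let go, and leave the other things on the bench where they are.

Things in the scene. Friction and masses are not known exactly. Their poses are not given: they have to be found in the camera images.
- board: Plywood board screwed flat to the bench, 220 mm (its x) by 320 mm (its y) by 18 mm thick. Origin: centre of its underside, z up. Its -y edge (the straight face at y = -160 mm, 18 mm high) is the fence: the block stands on the bench in front of it and is tipped over it in the board's +y direction. Yaw within 0.2 rad of the world axes.
- block: Timber block on end, 110 (x) by 90 (y) by 160 mm high (z), 0.48 to 0.75 kg, too wide to grip. Pushed 125 mm up (2 to 5 N) it tips and, past 35 degrees, falls over by itself; pushed low it slides. Origin: centre of the end it stands on, z along its length. At the start it is square to the board within 0.06 rad, within 30 mm of its middle line, its face 3 to 20 mm from the fence.
- label (a point): Middle of the white label with black bars, 72 by 50 mm, centred on the block's 110 by 90 mm lower end (same point and axes as the block: z points into the wood). Hidden under the block at the start; with the block tipped, the label faces the board's -y direction, its middle 63 mm above the bench and usually 15 to 60 mm outside the fence edge.
- scanner: Grey bar-shaped hand scanner lying on the mat, 0.22 kg. A straight handle 36 mm wide (y) and 36 mm high, from x = -90 to +50 mm, then a wider head 60 mm wide and 44 mm high from x = +50 to +90 mm with a dark window at its front. Origin: centre of its underside, near its centre of mass; x points along it to the window, z up. It is aimed along its +x. Grip the handle near the origin from above.
- lens (a point): Middle of the scanner's window, on its front face: 90 mm ahead (x) of the scanner's origin and 22 mm above its underside, axes of the scanner; the beam leaves along +x.
- mat: Black rubber mat fixed on the bench, 260 mm (x) by 140 mm (y) by 4 mm thick, the scanner lies on it. Origin: centre of its underside, z up.
- spare: Bystander: small pale timber offcut, 120 by 70 by 50 mm high, lying on the far (+y) part of the board, at least 40 mm beyond where the tipped block's end comes.
- mallet: Bystander: rubber-headed mallet, head 64 mm thick and 110 mm long, handle 250 mm along -x. Origin under the head.
- chisel: Bystander: wood-handled chisel, 265 mm long, 30 mm high. Origin where blade meets handle.
- square: Bystander: try square lying flat, stock 130 mm, blade 160 mm, 18 mm high. Origin under the middle of the stock.
- glue: Bystander: white bottle, 64 mm across, 180 mm high. Origin at its base.
- tape: Bystander: tape measure, 70 by 60 by 32 mm high. Origin at its base.
- tin: Bystander: steel tin 68 mm across and 100 mm high, with pencils standing to 175 mm. Origin at its base.
Things that resemble listed ones, but are neither listed nor needed, are in the scene too. What is shaped like the scanner but yellow is not meant.

How it is judged:
By the outcome, as a careful person would: the job done as asked, in the order asked, and still so for the second after the job is handed in, with the robot touching nothing.
It also fails if it takes over 62 s, if anything falls off the work surface, if the arm or the gripper's body presses on something with over 40 N, if the wrist force passes 120 N, or if a joint passes its speed limit or range.

## Working session

There is one attempt and no reset: what is moved stays moved. The work goes in short steps, each a Python script; the robot and the scene stay as the last script left them, time stands still between calls to the robot, and variables do not carry over. Pictures are saved under pics/ and viewed, about 8 in all and at most 12, crops included, and the job is handed in when it is done.

```bash
ls; mkdir -p pics
python3 - <<'E'
from station import *
import cv2, numpy as np
for n in ("scene","side"):
    im=read_camera(n); cv2.imwrite(f"pics/{n}0.png",im[:,:,::-1])
    i=camera_info(n); print(n,i)
print(camera_info("wrist"), get_time(), get_ee_rot())
a=cv2.imread("pics/scene0.png");b=cv2.imread("pics/side0.png")
E
```

```text
pics
scene {'intrinsics': array([[530.30586571,   0.        , 277.1458502 ],
       [  0.        , 530.30586571, 216.42064634],
       [  0.        ,   0.        ,   1.        ]]), 'T': array([[-0.19974754, -0.74644578,  0.63475949,  1.35449939],
       [ 0.97983938, -0.15478699,  0.12631619,  0.22065336],
       [ 0.00396432,  0.64719369,  0.76231529,  1.0445158 ],
       [ 0.        ,  0.        ,  0.        ,  1.        ]])}
side {'intrinsics': array([[447.07123524,   0.        , 278.70183046],
       [  0.        , 447.07123524, 201.91456276],
       [  0.        ,   0.        ,   1.        ]]), 'T': array([[-0.76992382,  0.40759893, -0.49099941, -0.02479465],
       [-0.63810244, -0.48388237,  0.5989016 ,  0.68817079],
       [ 0.00652569,  0.77441653,  0.63264244,  0.7475229 ],
       [ 0.        ,  0.        ,  0.        ,  1.        ]])}
{'intrinsics': array([[368.82402102,   0.        , 271.78050864],
       [  0.        , 368.82402102, 207.23215665],
       [  0.        ,   0.        ,   1.        ]]), 'tool_from_camera': array([[ 9.99999802e-01,  6.25523100e-04, -6.32380798e-05,
         1.89297919e-03],
       [ 5.79132464e-04, -9.55620002e-01, -2.94601556e-01,
        -8.19834761e-02],
       [-2.44711653e-04,  2.94601461e-01, -9.55620175e-01,
        -1.62585114e-01],
       [ 0.00000000e+00,  0.00000000e+00,  0.00000000e+00,
         1.00000000e+00]])} 0.1 [-3.73523026e-04  8.32048027e-01 -5.54703213e-01 -5.35789805e-04]
```

View pics/scene0.png

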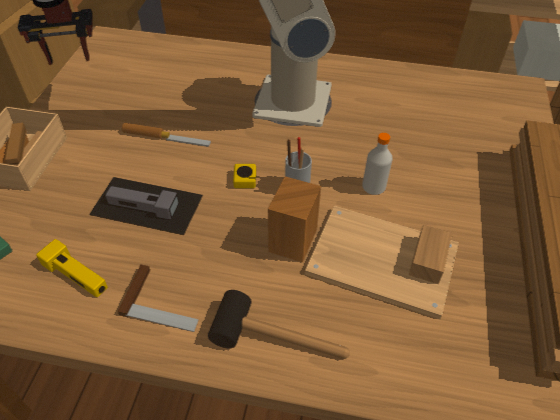

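View pics/side0.png

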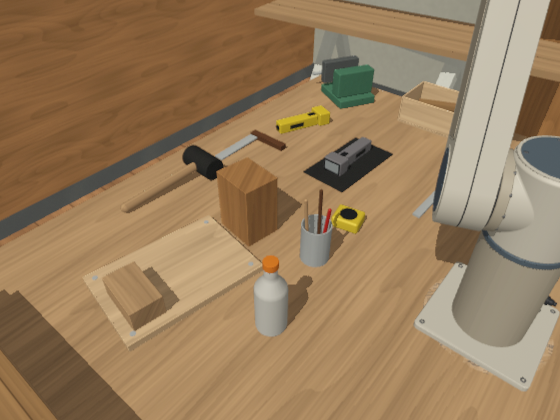

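Scene view: the grey scanner lies on the black mat at about (142,203) with its head to the right, so it fits the description. The yellow lookalike at (70,268) isn't meant. The block is at (295,220), the board at (385,258) and the spare at (432,253). The tin at (298,165), tape at (245,176), mallet at (230,318) and square at (160,305) are nearby. I'll enlarge this to confirm the scanner and read the corners.

```bash
cat > h.py <<'E'
from station import *
import cv2, numpy as np
from scipy.spatial.transform import Rotation as R
def ray(n,uv,T=None,K=None):
    i=camera_info(n); K=i["intrinsics"]; T=i["T"] if T is None else T
    d=np.linalg.inv(K)@[uv[0],uv[1],1]; d=d*[1,-1,-1]
    return T[:3,3],T[:3,:3]@d
def onz(n,uv,z,T=None):
    o,d=ray(n,uv,T); return o+d*(z-o[2])/d[2]
def proj(n,p,T=None):
    i=camera_info(n); T=i["T"] if T is None else T
    c=np.linalg.inv(T)@np.append(p,1); c=c[:3]*[1,-1,-1]; q=i["intrinsics"]@c; return q[:2]/q[2]
def quat(xa,za):
    za=np.array(za,float);za/=np.linalg.norm(za);xa=np.array(xa,float);xa-=za*(xa@za);xa/=np.linalg.norm(xa)
    q=R.from_matrix(np.c_[xa,np.cross(za,xa),za]).as_quat(); return q[[3,0,1,2]]
def wristT():
    q=np.array(get_ee_rot());T=np.eye(4);T[:3,:3]=R.from_quat(q[[1,2,3,0]]).as_matrix();T[:3,3]=get_tcp_pos()
    return T@camera_info("wrist")["tool_from_camera"]
E
python3 - <<'E'
from h import *
a=cv2.imread("pics/scene0.png")
# mat
g=a.max(2); m=(g<50).astype(np.uint8); m[:150]=0;m[250:]=0;m[:,:80]=0;m[:,220:]=0
c=max(cv2.findContours(m,0,2)[0],key=cv2.contourArea); h=cv2.convexHull(c)
q=cv2.approxPolyDP(h,5,True)[:,0]; print(q.tolist()); P=np.array([onz("scene",u,.004) for u in q]);print(P.round(4)); print(P.mean(0))
c1=cv2.resize(a[175:235,85:210],None,fx=3,fy=3,interpolation=2)
c2=cv2.resize(a[170:320,255:470],None,fx=3.5,fy=3.5,interpolation=2)
out=np.zeros((180+525,760,3),np.uint8);out[:180,:375]=c1;out[180:,:752]=c2
cv2.imwrite("pics/crop1.png",cv2.resize(c2,None,fx=1,fy=1)); 
o=np.zeros((600,800,3),np.uint8);c2=cv2.resize(a[175:313,258:466],None,fx=3,fy=3,interpolation=2);o[:c1.shape[0],:375]=c1;o[185:185+c2.shape[0],:624]=c2
cv2.imwrite("pics/crop1.png",o)
E
```

```text
[[90, 214], [114, 178], [201, 195], [183, 233]]
[[ 0.5781 -0.426   0.004 ]
 [ 0.4436 -0.4167  0.004 ]
 [ 0.4559 -0.1653  0.004 ]
 [ 0.5894 -0.1718  0.004 ]]
[ 0.51673791 -0.29495426  0.004     ]
```

View pics/crop1.png

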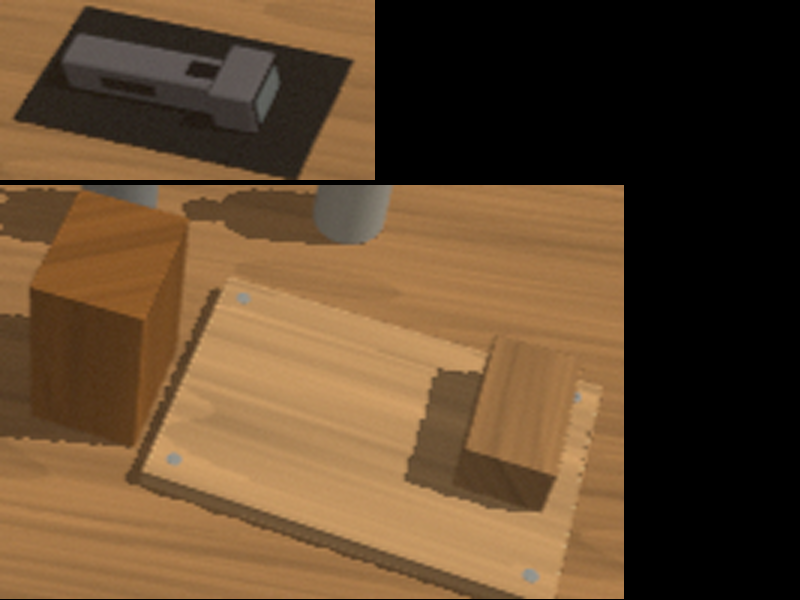

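Crop: it confirms the grey scanner, with its handle on the left and window head on the right at crop (245,90). The block's top corners are at (82,192), (188,222), (145,320) and (31,288). The board's fence edge runs from (228,277) to (147,475).

Run:
```python
from h import *
f=lambda x,y:(258+x/3-.33,175+(y-185)/3-.33)
g=lambda x,y:(85+x/3-.33,175+y/3-.33)
for n,l,z in (("blktop",[(82,192),(188,222),(145,320),(31,288)],.16),("blkbot",[(135,445),(33,415)],0),("board",[(228,277),(147,475),(603,386)],.018),("spare top",[(495,337),(577,355),(555,475),(458,457)],.068)):
    P=np.array([onz("scene",f(*p),z) for p in l]); print(n,P[:,:2].round(4).tolist(),P.mean(0).round(4), np.linalg.norm(P-np.roll(P,-1,0),axis=1).round(3))
for n,l,z in (("handle rear top",[(84,35),(65,65)],.04),("head top",[(232,45),(277,60),(258,103),(212,95)],.048)):
    P=np.array([onz("scene",g(*p),z) for p in l]); print(n,P[:,:2].round(4).tolist(),P.mean(0).round(4))
# side: mallet/tin checks
print("tin",onz("scene",(298,152),.1),"glue",onz("scene",(384,138),.18), "tape",onz("scene",(245,172),.032),"mallet top",onz("scene",(230,318),.05))
```

```text
blktop [[0.4959, 0.0679], [0.511, 0.1535], [0.6143, 0.1375], [0.601, 0.05]] [0.5556 0.1022 0.16  ] [0.087 0.105 0.089 0.107]
blkbot [[0.6115, 0.1362], [0.5988, 0.0497]] [0.6051 0.0929 0.    ] [0.087 0.087]
board [[0.4332, 0.1862], [0.6505, 0.1516], [0.489, 0.5013]] [0.5242 0.2797 0.018 ] [0.22  0.385 0.32 ]
spare top [[0.4982, 0.4043], [0.5037, 0.4681], [0.6236, 0.4513], [0.6217, 0.3801]] [0.5618 0.4259 0.068 ] [0.064 0.121 0.071 0.126]
handle rear top [[0.5043, -0.3861], [0.5408, -0.3879]] [ 0.5226 -0.387   0.04  ]
head top [[0.4964, -0.2525], [0.5053, -0.2092], [0.5548, -0.2091], [0.5542, -0.2496]] [ 0.5277 -0.2301  0.048 ]
tin [0.34123613 0.07337059 0.1       ] glue [0.33471603 0.28327358 0.18      ] tape [ 0.37509911 -0.06333846  0.032     ] mallet top [0.82280362 0.01451498 0.05      ]
```

Everything fits the given sizes: the block sides measure 87 to 107 mm, the board 220 by 320 mm, and the gap to the fence is about 20 mm. I'll tip the block now with the fingers half open, which gives two contact points, and the tool leaning back.

Run:
```python
from h import *
n=np.array([.157,.9876,0]); n/=np.linalg.norm(n); bx=np.array([n[1],-n[0],0])
face=np.array([.5545,.1015,0])-.045*n
a=np.radians(40); z=n*np.sin(a)-np.array([0,0,np.cos(a)])
P=lambda d,h:(face+n*d)+[0,0,h]
best=None
for s in (1,-1):
    q=quat(s*bx,z); js=[inverse_kinematics(P(d,.122),q) for d in (-.07,.0,.1)]
    print(s,[None if j is None else np.round(j,2).tolist() for j in js])
    if all(j is not None for j in js):
        c=np.abs(np.array(js[0])-get_joint_pos()).max()
        if best is None or c<best[0]: best=(c,q)
q=best[1]
command_gripper(0.5)
move_pose(P(-.08,.19),q); print(get_time(),get_tcp_pos())
movel(P(-.05,.122),v=.15)
hit=movel(P(.03,.122),v=.05,until_force=1.5); p=np.array(get_tcp_pos()); d0=(p-face)@n; print(hit,d0,get_ft_force())
for k in range(1,5):
    movel(P(d0+.023*k,.122+.002*k),v=.06); print(get_time(),np.round(get_ft_force(),2))
cv2.imwrite("pics/side1.png",read_camera("side")[:,:,::-1]);cv2.imwrite("pics/scene1.png",read_camera("scene")[:,:,::-1])
a=cv2.imread("pics/side1.png")[100:350,80:400];b=cv2.imread("pics/scene1.png")[120:370,200:500]
cv2.imwrite("pics/c2.png",np.hstack([a,b]))
```

```text
1 [[-0.41, 0.57, 1.9, 0.8, 1.05, -0.8], [-0.29, 0.56, 1.92, 0.87, 0.98, -0.75], [-0.1, 0.56, 1.93, 0.97, 0.89, -0.67]]
-1 [[-0.41, 0.57, 1.9, 0.8, 1.05, 2.34], [-0.29, 0.56, 1.92, 0.87, 0.98, 2.39], [-0.1, 0.56, 1.93, 0.97, 0.89, 2.47]]
3.1333 [ 0.53506684 -0.02273896  0.19010063]
True -0.007218165294516375 [ 0.70852671 -1.75126344 -1.51697204]
5.2417 [-0.76 -0.93  0.09]
5.775 [-0.64 -0.61  0.19]
6.3083 [-0.19 -0.35  0.6 ]
6.8417 [-0.47 -0.42 -0.22]
```

View pics/c2.png

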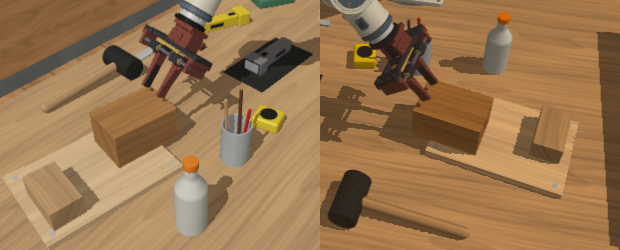

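The block lies on its side on the board, well short of the spare. I'll back off, turn the wrist camera to the label and measure it.

Run:
```python
from h import *
n=np.array([.157,.9876,0]); n/=np.linalg.norm(n); bx=np.array([n[1],-n[0],0])
p=np.array(get_tcp_pos()); movel(p-.10*n+[0,0,.06],v=.25)
command_gripper(1.0)
a=np.radians(40); z=n*np.sin(a)-np.array([0,0,np.cos(a)])
L=np.array([.536,.13,.063])
move_pose(L-.10*n+[0,0,.10],quat(-bx,z)); wait(.2)
T=wristT(); im=read_camera("wrist"); np.save("T1.npy",T)
cv2.imwrite("pics/w1.png",im[:,:,::-1]); cv2.imwrite("pics/scene2.png",read_camera("scene")[:,:,::-1]); print(get_time(),proj("wrist",L,T))
```

```text
11.2667 [274.04555324 207.78294217]
```

View pics/w1.png

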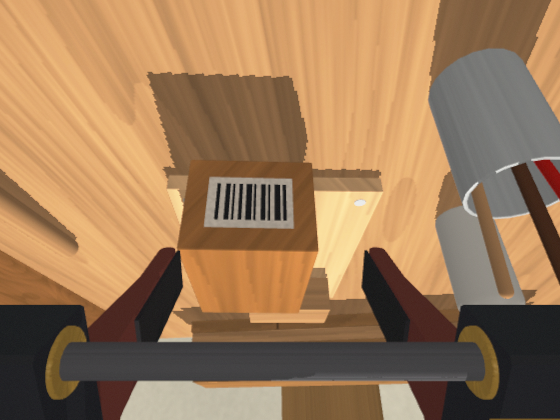

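Wrist view (upside down): the label is at about (249,203), with corners near (208,177), (293,180), (293,228) and (205,226). The block end's upper edge runs along row 248. I'll compute its position from those.

```bash
python3 - <<'E'
from h import *
T=np.load("T1.npy"); im=cv2.imread("pics/w1.png"); hsv=cv2.cvtColor(im,cv2.COLOR_BGR2HSV)
m=((hsv[:,:,1]<40)).astype(np.uint8); m[:165]=0;m[240:]=0;m[:,:190]=0;m[:,310:]=0
m=cv2.morphologyEx(m,cv2.MORPH_CLOSE,np.ones((9,9)))
c=max(cv2.findContours(m,0,2)[0],key=cv2.contourArea); q=cv2.approxPolyDP(cv2.convexHull(c),5,True)[:,0].astype(float); print(q.tolist())
# order: TL,TR,BR,BL in picture; bottom of picture = up in world; 
s=q.sum(1);d=q[:,0]-q[:,1]; o=np.array([q[s.argmin()],q[d.argmax()],q[s.argmax()],q[d.argmin()]])
o+=[[-.5,-.5],[.5,-.5],[.5,.5],[-.5,.5]]
# board picks: picture left = world +x side -> obj frame: X picture right, Y picture down, Z away
obj=np.array([[-36,-25,0],[36,-25,0],[36,25,0],[-36,25,0]])*1e-3
K=camera_info("wrist")["intrinsics"]
ok,rv,tv=cv2.solvePnP(obj,o,K,None); Rc=np.diag([1,-1,-1])@cv2.Rodrigues(rv)[0]; tc=np.diag([1,-1,-1])@tv[:,0]
Lp=T[:3,:3]@tc+T[:3,3]; print("PnP L",Lp.round(4),"into-wood",(T[:3,:3]@Rc[:,2]).round(3),"X",(T[:3,:3]@Rc[:,0]).round(3))
# rays at known heights
hgt=[.038,.038,.088,.088]
P=np.array([onz("wrist",u,h,T) for u,h in zip(o,hgt)]); print(P.round(4),P.mean(0).round(4), np.linalg.norm(P[0]-P[1]),np.linalg.norm(P[2]-P[3]))
E=[onz("wrist",u,.108,T) for u in ((180,248),(317,248))]; print("top edge",np.round(E,4),np.mean(E,0),np.linalg.norm(E[0]-E[1]))
E
python3 -c "
import cv2;a=cv2.imread('pics/scene2.png')
cv2.imwrite('pics/c3.png',cv2.resize(a[160:310,255:465],None,fx=3.5,fy=3.5,interpolation=2))"
```

```text
[[290.0, 179.0], [292.0, 227.0], [205.0, 225.0], [211.0, 178.0]]
PnP L [0.556  0.1225 0.059 ] into-wood [ 0.184  0.983 -0.   ] X [-0.983  0.184  0.004]
[[0.5893 0.1111 0.038 ]
 [0.5203 0.1236 0.038 ]
 [0.52   0.123  0.088 ]
 [0.5889 0.1087 0.088 ]] [0.5546 0.1166 0.063 ] 0.07016888883925336 0.0703414640996243
top edge [[0.6054 0.1059 0.108 ]
 [0.5017 0.1225 0.108 ]] [0.55355844 0.11422309 0.108     ] 0.10507559674135489
```

View pics/c3.png

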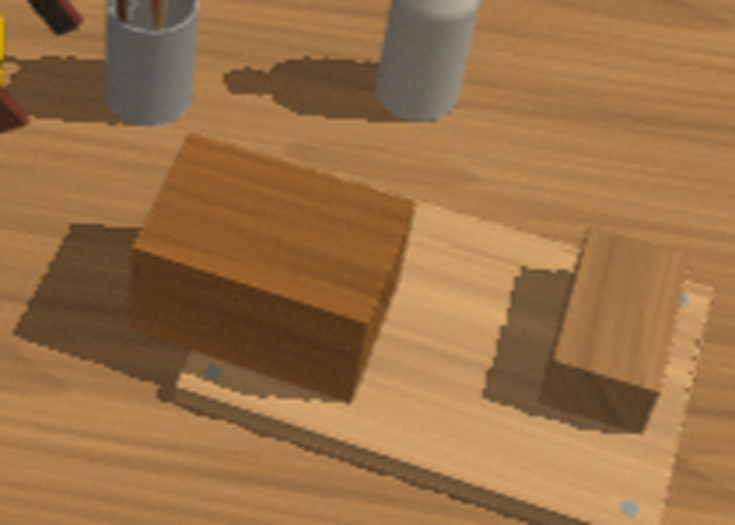

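Run:
```python
from h import *
P=np.array([onz("scene",(255+x/3.5-.36,160+y/3.5-.36),.108) for x,y in ((192,135),(415,203),(365,322),(135,250))])
print(P.round(4),P.mean(0),np.linalg.norm(P-np.roll(P,-1,0),axis=1).round(3))
e=(P[0]+P[3])/2; d=(P[1]+P[2]-P[0]-P[3]); x=P[2]+P[3]-P[0]-P[1]
print("label end",e,"axis yaw",np.arctan2(d[1],d[0]),"x yaw+90",np.arctan2(x[1],x[0])+np.pi/2)
# scanner by mask in scene0
a=cv2.imread("pics/scene0.png"); 
n=np.array([.157,.9876,0]); 
for h,w in ((np.array([.5635,-.1,0]),0),): pass
sx=np.array([.5277,-.2301])-np.array([.5226,-.387]); print("scanner yaw",np.arctan2(sx[1],sx[0]),"origin", (np.array([.5226,-.387])+sx/np.linalg.norm(sx)*.09).round(4),(np.array([.5277,-.2301])-sx/np.linalg.norm(sx)*.07).round(4))
```

```text
[[0.5031 0.1297 0.108 ]
 [0.5332 0.2839 0.108 ]
 [0.6376 0.2615 0.108 ]
 [0.6099 0.1098 0.108 ]] [0.57095864 0.19621068 0.108     ] [0.157 0.107 0.154 0.109]
label end [0.55653375 0.11973566 0.108     ] axis yaw 1.3843645131174493 x yaw+90 1.3728512319895816
scanner yaw 1.5383029871865674 origin [ 0.5255 -0.297 ] [ 0.5254 -0.3001]
```

The label estimates agree to a few mm: (0.556, 0.119, 0.063) with its axis at yaw of about 1.388, and 48 mm of overhang. Next I'll look at the scanner from above.

Run:
```python
from h import *
yaw=1.538; sx=np.array([np.cos(yaw),np.sin(yaw),0]); sy=np.array([-sx[1],sx[0],0])
S=np.array([.5255,-.2985,0])
j0=np.array(get_joint_pos())
Q={s:quat(s*sy,[0,0,-1]) for s in (1,-1)}
for s in Q:
    j=inverse_kinematics(S+[0,0,.17],Q[s]); y2=1.388; q2=quat(s*np.array([-np.sin(y2),np.cos(y2),0]),[0,0,-1]); k=inverse_kinematics([.52,-.07,.06],q2)
    print(s,np.round(j,2),np.round(k,2))
# choose s=-1/1 with smaller motion and camera behind
best=min(Q,key=lambda s:np.abs(np.array(inverse_kinematics(S+[0,0,.17],Q[s]))-j0).max())
movel(np.array(get_tcp_pos())+[-.02,-.12,.06],v=.3)
move_pose(S+[0,0,.17],Q[best]); wait(.2); print(best,get_time())
T=wristT(); im=read_camera("wrist"); np.save("T2.npy",T); cv2.imwrite("pics/w2.png",im[:,:,::-1]); print(get_tcp_pos())
for p in ((0,0),(.09,0),(-.09,0)): print(proj("wrist",S+sx*p[0]+[0,0,.04],T))
```

```text
Traceback (most recent call last):
TypeError: unsupported operand type(s) for *: 'NoneType' and 'float'
```

Run:
```python
from h import *
yaw=1.538; sx=np.array([np.cos(yaw),np.sin(yaw),0]); sy=np.array([-sx[1],sx[0],0])
S=np.array([.5255,-.2985,0])
j0=np.array(get_joint_pos()); print(j0.round(2)); ok=[]
for s in (1,-1):
    j=inverse_kinematics(S+[0,0,.17],quat(s*sy,[0,0,-1])); y2=1.388; k=inverse_kinematics([.52,-.07,.06],quat(s*np.array([-np.sin(y2),np.cos(y2),0]),[0,0,-1]))
    print(s,j,k)
    if j is not None and k is not None: ok.append(s)
s=ok[0]
movel(np.array(get_tcp_pos())+[-.02,-.12,.06],v=.3)
move_pose(S+[0,0,.17],quat(s*sy,[0,0,-1])); wait(.2); print(s,get_time())
T=wristT(); im=read_camera("wrist"); np.save("T2.npy",T); cv2.imwrite("pics/w2.png",im[:,:,::-1]); print(get_tcp_pos())
for p in (0,.09,-.09): print(proj("wrist",S+sx*p+[0,0,.04],T))
```

```text
[-0.35  0.47  1.95  0.81  1.05  2.41]
1 None None
-1 [-5.36272185e-01  4.56490501e-01  1.71553741e+00 -4.44089210e-16
  9.69564742e-01 -5.03475858e-01] [-1.56492964e-01  5.30236861e-01  1.94274572e+00 -4.44089210e-16
  6.68610077e-01  2.63033624e-02]
-1 14.525
[ 0.525459   -0.29850726  0.16996727]
[269.96146272 195.08421169]
[269.69439857  79.23398569]
[270.18560417 292.31491772]
```

View pics/w2.png

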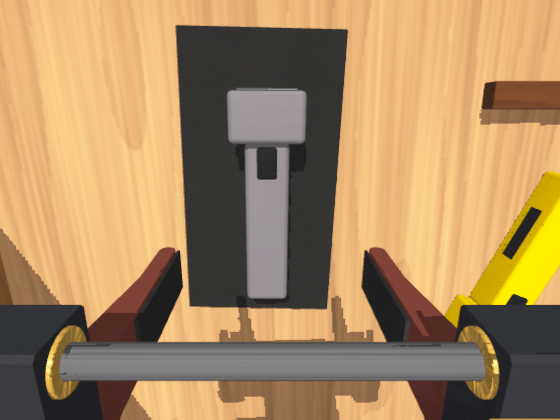

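Wrist view: the scanner's handle top spans (247,147) to (287,298), its head spans (228,91) to (305,143), and the mat's corners are (177,26), (347,30), (327,309) and (189,306). I'll refine from these and grasp.

Run:
```python
from h import *
T=np.load("T2.npy"); f=lambda l,z:np.array([onz("wrist",u,z,T) for u in l])
H=f([(247,298),(287,298)],.040); J=f([(246,148),(289,148)],.040); D=f([(228,91),(305,91),(305,143),(229,143)],.048); M=f([(177,26),(347,30),(327,309),(189,306)],.004)
print("rear",H.mean(0),"head ctr",D.mean(0),"len rear-front",np.linalg.norm(H.mean(0)-D[:2].mean(0)),"w",np.linalg.norm(H[0]-H[1]),"headw",np.linalg.norm(D[0]-D[1]))
print("mat",M.round(4).tolist(),M.mean(0),np.linalg.norm(M[0]-M[1]),np.linalg.norm(M[1]-M[2]))
v=D.mean(0)-H.mean(0); yaw=np.arctan2(v[1],v[0]); mv=M[0]+M[1]-M[2]-M[3]; print("yaw",yaw,"matyaw",np.arctan2(mv[1],mv[0]))
sx=np.array([np.cos(yaw),np.sin(yaw),0]); sy=np.array([-sx[1],sx[0],0])
S=((H.mean(0)+.09*sx)+(D.mean(0)-.07*sx))/2; S[2]=0; print("S",S, np.linalg.norm(S[:2]-[.5255,-.2985]))
assert np.linalg.norm(S[:2]-[.5255,-.2985])<.01 and abs(yaw-1.538)<.08
q=quat(-sy,[0,0,-1])
movel(S+[0,0,.06],frame=q,v=.2); hit=movel(S+[0,0,.009],v=.08,until_force=6); print(hit,get_tcp_pos())
command_gripper(0.0); print("width",get_grip_width()*88, get_ft_force())
movel(S+[0,0,.10],v=.12); print(get_grip_width()*88,get_ft_force(),get_time())
np.savez("s.npz",S=S,yaw=yaw,M=M.mean(0),my=np.arctan2(mv[1],mv[0]))
```

```text
rear [ 0.51948799 -0.39410472  0.04      ] head ctr [ 0.52532315 -0.23593227  0.048     ] len rear-front 0.17746428244648058 w 0.03592879846206957 headw 0.056674450921662026
mat [[0.4547, -0.164, 0.004], [0.5923, -0.1716, 0.004], [0.5788, -0.4304, 0.004], [0.4386, -0.4222, 0.004]] [ 0.51612619 -0.29705243  0.004     ] 0.13787049942177937 0.25910289385424234
yaw 1.5339218677375 matyaw 1.5136842368783152
S [ 0.52277423 -0.30502529  0.        ] 0.00707171940930141
False [ 0.52287765 -0.30509415  0.00890656]
width 35.70536173779383 [-0.85256047 -0.23957059  1.28208826]
35.75475027356713 [-0.25300024 -0.15127952 -2.61186084] 17.8167
```

Run:
```python
from h import *
L=np.array([.556,.1185,.063]); y=1.388; u=np.array([np.cos(y),np.sin(y),0]); sy=np.array([-u[1],u[0],0])
q=quat(-sy,[0,0,-1]); O=L-.193*u; O[2]=.046
movel(O-.04*u+[0,0,.05],frame=q,v=.2); movel(O,v=.12); wait(.3); print(get_time(),get_tcp_pos(),get_grip_width()*88)
a=read_camera("scene")[:,:,::-1];b=read_camera("side")[:,:,::-1]
cv2.imwrite("pics/scene3.png",a);cv2.imwrite("pics/side3.png",b)
A=cv2.resize(a[140:290,190:390],None,fx=2,fy=2,interpolation=2); B=cv2.resize(b[110:260,180:380],None,fx=2,fy=2,interpolation=2)
cv2.imwrite("pics/c4.png",np.hstack([A,B]))
o=O.copy();o[2]=.041
c=np.array([0,0,1.])
lens=o+.093*u+.022*c
for nm in ("scene","side"):
    print(nm,"headtopfront",[proj(nm,o+.093*u+s*.03*sy+.044*c).round(1).tolist() for s in (1,-1)],"label top corners",[proj(nm,L+s*.055*sy+.045*c).round(1).tolist() for s in (1,-1)])
```

```text
19.925 [ 0.52124734 -0.0716239   0.04650932] 35.921191092026326
scene headtopfront [[266.5, 199.7], [256.7, 217.1]] label top corners [[309.1, 197.8], [292.6, 231.0]]
side headtopfront [[282.0, 191.6], [266.5, 180.2]] label top corners [[255.2, 206.3], [227.0, 183.4]]
```

View pics/c4.png

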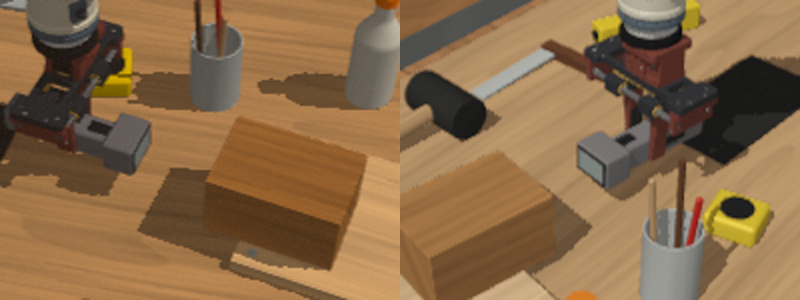

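Run:
```python
from h import *
def tri(a,b):
    o1,d1=ray("scene",a);o2,d2=ray("side",b); s=np.linalg.lstsq(np.c_[d1,-d2],o2-o1,rcond=None)[0]; p,q=o1+s[0]*d1,o2+s[1]*d2; return (p+q)/2,np.linalg.norm(p-q)
y=1.388; u=np.array([np.cos(y),np.sin(y),0]); sy=np.array([-u[1],u[0],0])
sc=lambda x,y:(190+x/2,140+y/2); sd=lambda x,y:(180+(x-400)/2,110+y/2)
ln,e=tri(sc(143,147),sd(592,166)); print("lens",ln.round(4),e)
A,e1=tri(sc(240,118),sd(545,192)); B,e2=tri(sc(205,185),sd(500,152)); print(A.round(4),B.round(4),e1,e2)
L=(A+B)/2; d=L-ln; print("dist",d@u,"lat",d@sy,"lens z",ln[2], "end yaw",np.arctan2(*(B-A)[[1,0]])+np.pi/2)
```

```text
lens [0.5345 0.0179 0.0622] 0.0016867361785872243
[0.5065 0.1317 0.1088] [0.6059 0.1059 0.0993] 0.0008951500880757307 0.004491012454022901
dist 0.10321323491813642 lat -0.002940014594917313 lens z 0.06222904139703861 end yaw 1.3166406694863404
```

The lens is 103 mm from the label, about 3 mm off sideways (within noise), and at height 62 mm. I'll hold for the scan, then take the scanner back.

Run:
```python
from h import *
wait(2.5)
y=1.388; u=np.array([np.cos(y),np.sin(y),0]); p=np.array(get_tcp_pos())
movel(p-.05*u+[0,0,.05],v=.15)
y=1.518; m=np.array([np.cos(y),np.sin(y),0]); sy=np.array([-m[1],m[0],0]); q=quat(-sy,[0,0,-1])
C=np.array([.5165,-.296,0])-.0015*m
movel(C+[0,0,.08],frame=q,v=.2); movel(C+[0,0,.02],v=.1); wait(.2)
print(movel(C+[0,0,.007],v=.015,until_force=1.5),get_tcp_pos(),get_ft_force())
command_gripper(1.0); wait(.2)
movel(C+[0,0,.17],v=.15); wait(.2); print(get_time())
T=wristT(); np.save("T3.npy",T); cv2.imwrite("pics/w3.png",read_camera("wrist")[:,:,::-1]); cv2.imwrite("pics/scene4.png",read_camera("scene")[:,:,::-1])
a=cv2.imread("pics/w3.png")[:320,120:420]; b=cv2.imread("pics/scene4.png")[100:,:480]
cv2.imwrite("pics/c5.png",np.hstack([a,b]))
```

```text
True [ 0.51629196 -0.29742617  0.00895866] [-0.84911104 -0.41183267  4.1807908 ]
28.3917
```

View pics/c5.png

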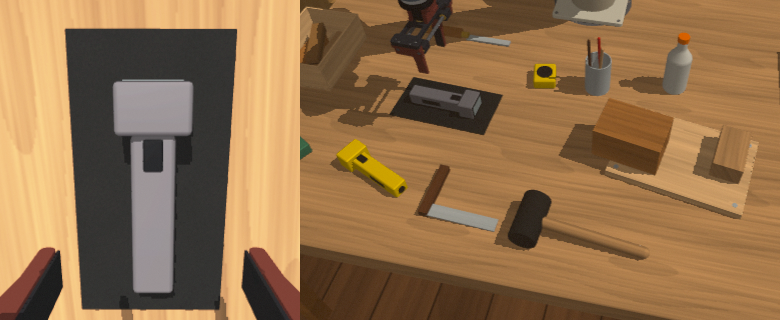

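Run:
```python
from h import *
T=np.load("T3.npy"); f=lambda l,z:np.array([onz("wrist",(120+a,b),z,T) for a,b in l])
H=f([(133,292),(173,292)],.04).mean(0); D=f([(114,82),(193,82),(193,135),(114,135)],.048).mean(0); M=f([(66,29),(237,29),(221,308),(83,308)],.004)
v=D-H; v[2]=0; v/=np.linalg.norm(v); S=((H+.09*v)+(D-.07*v))/2; e=(S-M.mean(0))[:2]; mv=M[0]+M[1]-M[2]-M[3]
print("S",S,"mat",M.mean(0),"err",e,"dyaw",np.arctan2(v[1],v[0])-np.arctan2(mv[1],mv[0]),get_qvel(),get_time())
job_done()
```

```text
S [ 0.51830771 -0.29735158  0.044     ] mat [ 0.51695589 -0.2962594   0.004     ] err [ 0.00135181 -0.00109218] dyaw -0.003122015140424983 [-2.81802288e-04 -3.43055115e-03 -2.70313433e-03  2.09455972e-05
  1.24699278e-03 -1.42241985e-03] 28.4917
the job is handed in; nothing more can be done
```

The job is done and handed in at about 28.5 s of the 62 s allowed.

- **Block:** I tipped it over the fence with both fingers, pushing about 125 mm up. It lies on its side on the board with the label facing back over the bench. The label end overhangs the fence by about 48 mm, and the block stops well short of the spare.
- **Scan:** I held the grey scanner still for about 2.5 s, lens 103 mm from the label and level with its middle. It measured about 3 mm off sideways, which is within the measuring error. I aimed along yaw 1.388 rad. Most readings of the label's direction fell between 1.37 and 1.41, but one rough one gave 1.32, from a block corner that was hard to place.
- **Scanner put back:** It is right way up on the mat, about 2 mm from the middle and 0.003 rad off square. The gripper is open and about 16 cm clear above it.
- **Other things:** In the last picture, which I judged only by eye, the tape, tin, glue, square, mallet, chisel and spare all look unmoved.
- **Disagreement:** The scene and wrist cameras differed by about 7 mm on where the scanner lay at the start. The jaws centred it across its width, and I checked its lengthwise position during the scan and after putting it back.

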